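# Slide the bracket along the guide and off the ledge into the drop chute

## Task

Without lifting it, slide the corner bracket lying askew on the wooden ledge sideways until it sits square and flush against the guide rail, then push it along the rail, through the narrow gate and off the end of the ledge, so that it drops into the chute and comes to rest at the bottom. Work gently: never push on the bracket or the stand with more than about 20 newtons, and leave the bed knob, the tin and the tape measure where they are.

Things in the scene. Friction and masses are not known exactly. Their poses are not given: they have to be found in the camera images.
- stand: Drop stand, fixed: a plywood ledge 200 mm long, 160 mm wide, top 130 mm above the table, with a steel chute at its end. Origin on the table under the middle of the ledge's end edge; x runs along the push, from the ledge out over the chute, y across towards the guide rail's side, z up. The ledge covers x -200 to 0, y -80 to +80 mm.
- ledge_mid (a point): Middle of the ledge's top (stand axes). An aluminium guide rail, 22 mm high, 8 mm thick, runs along the ledge parallel to x, from stand x = -184 to +6 mm. It is clamped elsewhere each time, unyielding: its inner face (towards -y) lies at stand y between +22 and +50 mm, which is not reported and must be found by touch: push the bracket up to it.
- ledge_end (a point): Middle of the ledge's end edge, on top (stand axes). A stop plate, 22 mm high, fixed to the rail, stands square to it at stand x -6 to +6 mm. Between rail face and stop plate is the gate, 48 mm wide; from there the plate reaches 38 mm on towards -y. A strip between them lengthens the ledge to x = +6 mm.
- tray (a point): Middle of the chute's flat tray floor, 6 mm above the table, 140 mm past the ledge's end. The chute is 110 mm wide inside (stand y -55 to +55 mm); its steep floor falls from under the ledge to this tray, which ends at a 75 mm lip at x = 200 mm. Side walls 128 mm high up to x = 80 mm, then 75 mm.
- bracket: Dark steel corner bracket, 84 (x) x 46 (y) x 36 mm, plates 6 mm thick, 0.2 to 0.33 kg: foot plate, upright flange along the -y edge (outer face y = -23 mm), upright web across the rear end (outer face x = -42 mm). Origin: centre of its underside. Mass centre 6 mm to -x, 7 mm to -y of it. Lies clear of the rail, nose (+x) turned 0.12 to 0.35 rad towards it; tips over once past the edge.
- bed_knob: Turned brown wooden bed knob, 54 mm wide, 57 mm high, standing loose on the table behind the stand (on the guide rail's side). Origin at its foot. Leave it.
- bolt_tin: Open round grey tin, 60 mm wide, 45 mm high, standing loose on the table behind the stand (on the guide rail's side). Origin at its foot. Leave it.
- tape_measure: Yellow tape measure, 66 x 76 mm, 34 mm high, lying loose on the table beyond the chute. Origin at its underside. Leave it.

How it is judged:
On the way:
1. the bracket lies square to the guide rail (within 0.04 rad), moved across at least to the rail's nearest possible setting, still on the ledge and short of the gate (angle between the x axis of bracket and the x axis of stand, either way round below 0.04 rad and y of bracket in the frame of stand above -0.003 m and z of bracket in the frame of stand above 0.127 m and x of bracket in the frame of stand below -0.04 m), for 0.3 s.
At the end, for the whole second after the job is handed in: The bracket lies at rest at the bottom of the chute: its origin between the chute's side walls (55 mm either side of the middle), 20 to 200 mm past the ledge's end, less than 85 mm above the table (x of bracket in the frame of stand between 0.02 and 0.2 m and y of bracket in the frame of stand between -0.055 and 0.055 m and z of bracket in the frame of stand below 0.085 m and linear speed of bracket below 0.03 m/s); the robot touches nothing.
It fails at once if the fingers push on the bracket with more than 25 N (contact force between the fingers and bracket above 25 N).
It fails at once if the robot pushes on the stand with more than 25 N (contact force between the arm and stand above 25 N).
It fails at once if the fingers push on the stand with more than 25 N (contact force between the fingers and stand above 25 N).
It fails at once if the bracket is lifted more than 15 mm off the ledge (z of bracket in the frame of stand above 0.145 m).
It fails at once if the bed knob, the tin or the tape measure is moved more than 30 mm (distance of any of bed_knob, bolt_tin, tape_measure from where it was at the start of the episode above 0.03 m).
It also fails if it takes over 72 s, if anything falls off the work surface, if the arm or the gripper's body presses on something with over 40 N, if the wrist force passes 120 N, or if a joint passes its speed limit or range.

## Robot

A 6-joint arm with a two-finger parallel gripper is mounted at the origin on a cart in front of the work surface, level with it; the furniture and walls round the work are solid. World frame = base frame: x ahead of the robot, y to its left, z up, the work surface at z = 0. Lengths are in m, angles in rad, forces in N, time in s.
With the tool pointing down it reaches from about 0.3 to 0.875 m from the base axis. Payload 4.2 kg.
Tool frame: the origin (TCP) lies on the centre line of the jaws, within the pads' length; the fingertips stand 8 mm ahead of it and the grasp point (between the pads) lies 11 mm behind it; z points along the fingers, y is the line along which they close (so a half turn about z gives the same grasp; the last joint's range is limited). The gripper opens to 85 mm and grips with 20 to 120 N. Pads are 22 mm wide; open, the fingers measure 114 mm over their backs; the gripper's body (76 mm by 85 mm) begins 54 mm behind the grasp point. The pads swing forward as they close: fully open they stand 13 mm farther back than shut.
Start: joints at [-1.249, 0.32, 1.565, -0, 1.257, -0.02], TCP at [0.193, -0.542, 0.239] pointing down, gripper open.
Joint ranges: [-3.11, 3.11], [-0.84, 2.01], [0.21, 2.61], [-1.34, 4.49], [0.05, 2.63], [-2.56, 2.56]. Speed limits (rad/s): [2.57, 2.57, 3.14, 3.14, 3.14, 3.14].

## Interface

Orientations are given as a unit quaternion [w, x, y, z].
In Python, from station import read_state, read_camera, job gives the robot as it stands.
- The arm moves only by the shell command python3 -m creep 'ROWS' [FORCE]. ROWS is JSON, a list of rows, each an object with "twist": the turn, a rotation vector about the tool's x, y, z in rad, a list of three; "xyz": the shift along the tool's x, y, z in cm, a list of three; "hand": the opening in per cent of the stroke, from 0 (shut) to 100 (fully open). In form: [{"twist": [rx, ry, rz], "xyz": [dx, dy, dz], "hand": hand}, ...]. A call has 1 to 10 rows; each row is the pose to reach, as a shift and turn from the pose commanded when the call began, along the tool's axes at that moment; what a row does not reach only later rows make up. A row lasts 1/12 s, in which the tool goes at most 41.7 mm and 7.16 degrees, less where a joint would pass 70% of its speed; a pose out of reach is approached as far as the arm can. A call with a gripper value outside its range is refused whole. The fingers move at their own pace and stop on an object; FORCE is the grip in N (left out, the last holds). Time passes only in rows, so rows that repeat a pose let the fingers close. It gives the time, the measured TCP pose, the force, the opening and the grip force at its end, in the units of the state.
- read_state(): the state, without advancing time (a new reading comes with each control period).
- read_camera(name): name is "scene" or "top" or "wrist"; returns a dict with "pixels" (400x640x3 uint8, red, green, blue), "K" (3x3 intrinsics, pixels), "pose" (4x4, takes a point from camera to world coordinates); the wrist camera has in their place "hand_eye" (4x4, takes a point from camera to tool coordinates, whose origin is the TCP and whose axes are the flange's). Camera axes: x right, y down, z forward; pixel columns grow to the right and rows downward; lengths in m; the calibration is good to about 2 mm. The wrist camera is an equidistant fisheye: a pixel r from the principal point sees the ray r / f radians off the axis. A picture is of the moment at which its call begins: read the wrist's pose just before it. There is no depth.
- job.job_done(): hands the job in; it is judged then, once.
The state is a dict: "t": time; "joint_pos": joint angles; "dq": joint speeds; "joint_efforts": joint torques, N m; "tcp_pos": TCP position; "eef_rot": TCP orientation; "ft_force": force on the tool from outside, world axes, zero at the start; "moment": the same for the moment, N m; "finger_gap": finger opening in m; "gripper_force": force on a finger pad.
Only numpy, scipy, OpenCV 4.12 (cv2) and the standard library are available. Lean on these libraries where they do the work, as an engineer would, in place of code of your own. Each camera call takes 0.05 s, during which the arm holds its last target. There are 200 camera calls.

## Working session

There is one attempt and no reset: what is moved stays moved. The work goes in short steps, Python scripts to look and compute and a shell command to move; the robot and the scene stay as the last step left them, time stands still between calls to the robot, and variables do not carry over. Pictures are saved under pics/ and viewed, at most 10 in all, crops included, and the job is handed in when it is done.

```bash
mkdir -p pics; ls; python3 - <<'E'
from station import read_state, read_camera
import cv2,numpy as np
s=read_state();print({k:np.round(v,4).tolist() for k,v in s.items()})
for n in("scene","top"):
    c=read_camera(n);cv2.imwrite(f"pics/{n}1.png",c["pixels"][:,:,::-1]);print(n,c["K"].round(1).tolist(),c["pose"].round(4).tolist())
E
```

```text
pics
{'t': 0.0, 'joint_pos': [-1.249, 0.3203, 1.5657, -0.0, 1.2574, -0.02], 'dq': [0.0, -0.0, 0.0004, 0.0004, 0.0011, 0.0007], 'joint_efforts': [-0.0005, -41.5525, -23.416, -0.0003, 0.0083, -0.0], 'tcp_pos': [0.1926, -0.5413, 0.2385], 'eef_rot': [-0.0009, 0.9854, 0.1701, -0.0001], 'ft_force': [-0.8326, 0.2714, -0.5727], 'moment': [-0.0343, 0.0181, 0.0287], 'gripper_force': 0.0, 'finger_gap': 0.0854}
scene [[382.9, 0.0, 317.9], [0.0, 382.9, 193.8], [0.0, 0.0, 1.0]] [[0.1406, 0.7259, -0.6733, 1.2333], [0.9899, -0.1148, 0.0831, -0.1805], [-0.017, -0.6782, -0.7347, 0.8764], [0.0, 0.0, 0.0, 1.0]]
top [[366.8, 0.0, 312.2], [0.0, 366.8, 193.4], [0.0, 0.0, 1.0]] [[-0.0185, -0.9897, 0.1422, 0.4053], [-0.9996, 0.0153, -0.0236, -0.0842], [0.0212, -0.1426, -0.9896, 1.0149], [0.0, 0.0, 0.0, 1.0]]
```

View pics/top1.png

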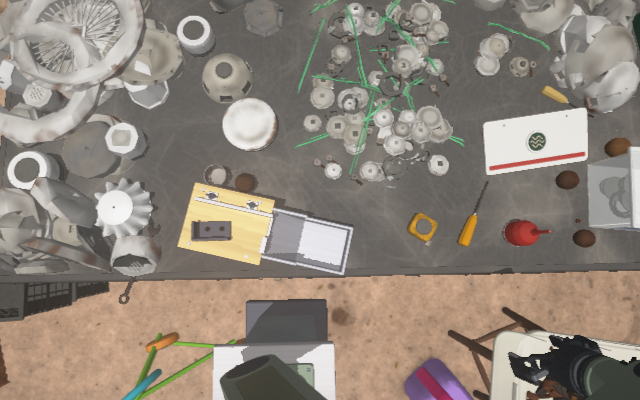

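View pics/scene1.png

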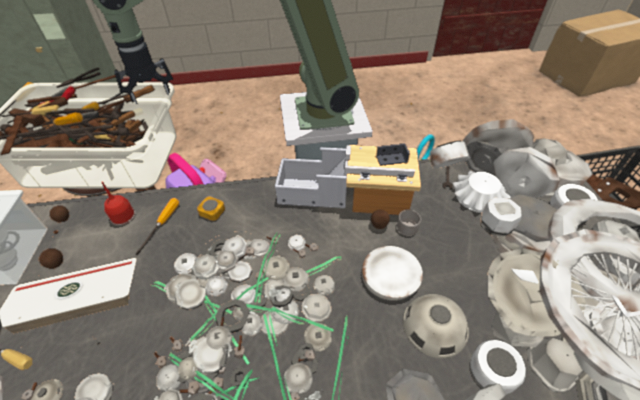

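```bash
python3 - <<'E'
import cv2
i=cv2.imread("pics/top1.png")[165:285,165:365]
cv2.imwrite("pics/top1c.png",cv2.resize(i,None,fx=4,fy=4,interpolation=cv2.INTER_CUBIC))
E
```

```text
(no output)
```

View pics/top1c.png

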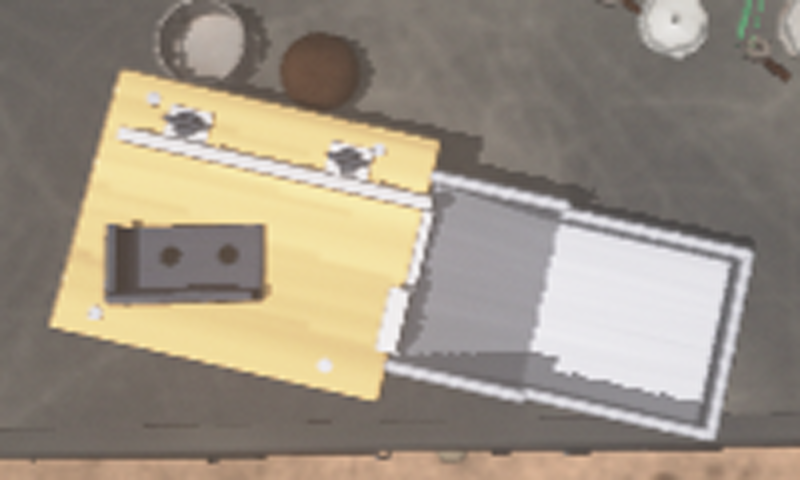

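```bash
cat > h.py <<'E'
import numpy as np
from station import read_camera,read_state
from scipy.spatial.transform import Rotation as R
K=np.array([[366.8,0,312.2],[0,366.8,193.4],[0,0,1]])
P=np.array([[-0.0185,-0.9897,0.1422,0.4053],[-0.9996,0.0153,-0.0236,-0.0842],[0.0212,-0.1426,-0.9896,1.0149]])
def crop(u,v,z,f=4,u0=165,v0=165):
    d=P[:,:3]@np.linalg.solve(K,[(u+.5)/f-.5+u0,(v+.5)/f-.5+v0,1]);o=P[:,3]
    return o+d*(z-o[2])/d[2]
E
python3 - <<'E'
from h import *
TL,TR,BR,BL=[crop(u,v,.13) for u,v in((121,71),(440,140),(379,401),(50,327))]
print(TL,TR,BR,BL,[np.linalg.norm(a-b) for a,b in((TL,TR),(TR,BR),(BR,BL),(BL,TL))])
x=(TR-TL+BR-BL)[:2];y=(TL-BL+TR-BR)[:2]
a=np.arctan2(x[1],x[0]);b=np.arctan2(y[1],y[0])-np.pi/2;print(a,b)
th=(a+b)/2;c=(TL+TR+BR+BL)[:2]/4;X=np.array([np.cos(th),np.sin(th)]);Y=np.array([-X[1],X[0]])
O=c+.1*X;print("origin",O,"th",th)
S=lambda p:np.array([(p[:2]-O)@X,(p[:2]-O)@Y])
for n,u,v,z in(("rail in",120,139,.152),("rail in",430,209,.152),("plate",390,288,.152),("plate",378,350,.152),("brTL",106,225,.166),("brTR",265,225,.136),("brBR",268,298,.166),("brBL",106,302,.166),("tin",208,40,.045),("knob",320,72,.05)):
    p=crop(u,v,z);print(n,p.round(3),S(p).round(4))
E
```

```text
[0.56394694 0.17952594 0.13      ] [ 0.51860484 -0.01383224  0.13      ] [0.36368463 0.02275696 0.13      ] [0.41058113 0.21718251 0.13      ] [np.float64(0.19860336020692457), np.float64(0.15918241174366934), np.float64(0.20000143736330178), np.float64(0.15792114503504348)]
-1.8043177475118595 -1.8071297762668246
origin [0.44092715 0.00415517] th -1.805723761889342
rail in [0.519 0.172 0.152] [-0.1819  0.0371]
rail in [ 0.475 -0.01   0.152] [0.0054 0.0363]
plate [0.429 0.014 0.152] [-0.0067 -0.0135]
plate [0.394 0.021 0.152] [-0.0051 -0.0497]
brTL [0.468 0.175 0.166] [-0.1724 -0.0136]
brTR [0.468 0.09  0.136] [-0.0899  0.0068]
brBR [0.424 0.082 0.166] [-0.0717 -0.034 ]
brBL [0.424 0.174 0.166] [-0.1609 -0.056 ]
tin [0.599 0.148 0.045] [-0.1764  0.1207]
knob [0.576 0.072 0.05 ] [-0.0973  0.1153]
```

```bash
cat >> h.py <<'E'
O=np.array([.4409,.0042]);th=-1.8057
X=np.array([np.cos(th),np.sin(th)]);Y=np.array([-X[1],X[0]])
def pose():
    s=read_state();p=s["tcp_pos"];q=np.array(s["eef_rot"]);r=R.from_quat(q[[1,2,3,0]])
    d=np.array(p)[:2]-O;return s,np.array(p),r,np.array([d@X,d@Y,p[2]])
def goto(pts,yawy):
    "tool shifts in cm for stand points; twist so that tool y points along stand yaw yawy, tool down"
    s,p,r,st=pose();yy=th+yawy
    y=np.array([np.cos(yy),np.sin(yy),0]);z=np.array([0,0,-1.]);T=R.from_matrix(np.c_[np.cross(y,z),y,z])
    print("stand",st.round(4),"F",np.round(s["ft_force"],2),"t",s["t"],"twist",(r.inv()*T).as_rotvec().round(3))
    for a in pts:
        w=np.r_[O+a[0]*X+a[1]*Y,a[2]];print(a,(r.inv().apply(w-p)*100).round(2))
E
python3 - <<'E'
from h import *
w=np.array([.42,-.2])-O
goto([(w@X,w@Y,.24),(-.128,-.09,.24),(-.128,-.09,.146)],0)
E
```

```text
stand [ 0.5884 -0.1145  0.2385] F [-0.27  0.86 -0.88] t 0.1 twist [-0.002  0.     0.577]
(np.float64(0.20345646806394127), np.float64(0.027201389724542807), 0.24) [ 32.87 -24.54  -0.1 ]
(-0.128, -0.09, 0.24) [ 4.111e+01 -5.872e+01 -5.000e-02]
(-0.128, -0.09, 0.146) [ 41.11 -58.7    9.35]
```

```bash
python3 -m creep '[{"twist":[0,0,0.3],"xyz":[32.9,-24.5,-1],"hand":50},{"twist":[0,0,0.3],"xyz":[32.9,-24.5,-1],"hand":50},{"twist":[0,0,0.3],"xyz":[32.9,-24.5,-1],"hand":50},{"twist":[0,0,0.3],"xyz":[32.9,-24.5,-1],"hand":50},{"twist":[0,0,0.3],"xyz":[32.9,-24.5,-1],"hand":50},{"twist":[0,0,0.3],"xyz":[32.9,-24.5,-1],"hand":50},{"twist":[0,0,0.3],"xyz":[32.9,-24.5,-1],"hand":50},{"twist":[0,0,0.3],"xyz":[32.9,-24.5,-1],"hand":50},{"twist":[0,0,0.3],"xyz":[32.9,-24.5,-1],"hand":50},{"twist":[0,0,0.3],"xyz":[32.9,-24.5,-1],"hand":50}]'
python3 - <<'E'
from h import *
goto([(-.128,-.09,.24),(-.128,-.09,.146)],0)
E
```

```text
t: 0.93
tcp_pos: [0.4212, -0.1983, 0.2492]
eef_rot: [-0.0, 1.0, 0.021, -0.0]
ft_force: [0.7, 0.3, -1.0]
finger_gap: 0.0428
gripper_force: 0.0
stand [0.2015 0.028  0.2492] F [ 0.68  0.25 -0.95] t 0.9333 twist [-0.     0.     0.277]
(-0.128, -0.09, 0.24) [ -2.33 -34.92   0.93]
(-0.128, -0.09, 0.146) [ -2.33 -34.92  10.33]
```

```bash
python3 -m creep '[{"twist":[0,0,0.277],"xyz":[-2.33,-34.9,0],"hand":50},{"twist":[0,0,0.277],"xyz":[-2.33,-34.9,0],"hand":50},{"twist":[0,0,0.277],"xyz":[-2.33,-34.9,0],"hand":50},{"twist":[0,0,0.277],"xyz":[-2.33,-34.9,0],"hand":50},{"twist":[0,0,0.277],"xyz":[-2.33,-34.9,0],"hand":50},{"twist":[0,0,0.277],"xyz":[-2.33,-34.9,0],"hand":50},{"twist":[0,0,0.277],"xyz":[-2.33,-34.9,0],"hand":50},{"twist":[0,0,0.277],"xyz":[-2.33,-34.9,0],"hand":50},{"twist":[0,0,0.277],"xyz":[-2.33,-34.9,0],"hand":50},{"twist":[0,0,0.277],"xyz":[-2.33,-34.9,5]  ,"hand":50}]'
python3 - <<'E'
from h import *
import cv2
goto([(-.128,-.09,.146)],0)
cv2.imwrite("pics/t2.png",cv2.resize(read_camera("top")["pixels"][165:285,165:365,::-1],None,fx=4,fy=4,interpolation=cv2.INTER_CUBIC))
E
```

```text
t: 1.77
tcp_pos: [0.3872, 0.153, 0.213]
eef_rot: [-0.005, 0.993, -0.115, 0.007]
ft_force: [2.0, 0.0, -0.5]
finger_gap: 0.043
gripper_force: 0.0
stand [-0.1322 -0.0869  0.213 ] F [ 1.96  0.02 -0.53] t 1.7667 twist [-0.011 -0.013  0.005]
(-0.128, -0.09, 0.146) [-0.4   0.49  6.69]
```

View pics/t2.png

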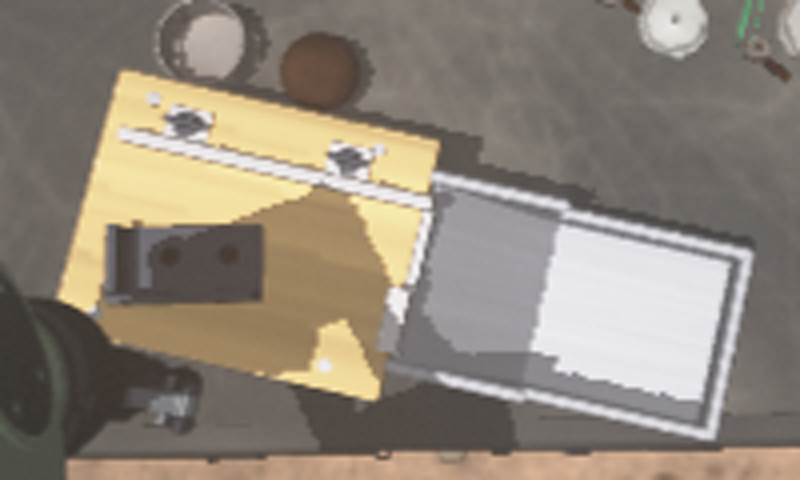

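The bracket is untouched at crop (105–265, 225–302). The gripper is at the lower left, just off the ledge's robot side.

```bash
python3 -m creep '[{"twist":[0,0,0],"xyz":[0,0,0],"hand":50},{"twist":[0,0,0],"xyz":[0,0,0],"hand":50},{"twist":[0,0,0],"xyz":[0,0,0],"hand":50}]'
python3 - <<'E'
from h import *
goto([(-.128,-.09,.146)],0)
E
```

```text
t: 2.07
tcp_pos: [0.3839, 0.1468, 0.2091]
eef_rot: [-0.0, 0.993, -0.118, 0.001]
ft_force: [0.4, -0.2, -0.3]
finger_gap: 0.0428
gripper_force: 0.0
stand [-0.1254 -0.0886  0.2091] F [ 0.39 -0.19 -0.33] t 2.0667 twist [-0.001 -0.002 -0.002]
(-0.128, -0.09, 0.146) [-0.15 -0.25  6.31]
```

```bash
python3 -m creep '[{"twist":[0,0,0],"xyz":[-0.2,0,3],"hand":50},{"twist":[0,0,0],"xyz":[-0.2,0,5],"hand":50},{"twist":[0,0,0],"xyz":[-0.2,0,6],"hand":50},{"twist":[0,0,0],"xyz":[-0.2,0,6.3],"hand":50},{"twist":[0,0,0],"xyz":[-0.2,0,6.3],"hand":50},{"twist":[0,0,0],"xyz":[-0.2,0,6.3],"hand":50},{"twist":[0,0,0],"xyz":[0.3,0,6.3],"hand":50},{"twist":[0,0,0],"xyz":[0.8,0,6.3],"hand":50},{"twist":[0,0,0],"xyz":[1.2,0,6.3],"hand":50},{"twist":[0,0,0],"xyz":[1.5,0,6.3],"hand":50}]'
python3 -m creep '[{"twist":[0,0,0],"xyz":[0.2,0,0],"hand":50},{"twist":[0,0,0],"xyz":[0.4,0,0],"hand":50},{"twist":[0,0,0],"xyz":[0.6,0,0],"hand":50},{"twist":[0,0,0],"xyz":[0.8,0,0],"hand":50},{"twist":[0,0,0],"xyz":[1.0,0,0],"hand":50},{"twist":[0,0,0],"xyz":[1.2,0,0],"hand":50},{"twist":[0,0,0],"xyz":[1.4,0,0],"hand":50},{"twist":[0,0,0],"xyz":[1.6,0,0],"hand":50},{"twist":[0,0,0],"xyz":[1.8,0,0],"hand":50},{"twist":[0,0,0],"xyz":[2,0,0],"hand":50}]'
python3 - <<'E'
from h import *
goto([(-.125,-.02,.146)],0)
E
```

```text
t: 2.9
tcp_pos: [0.3984, 0.1436, 0.1451]
eef_rot: [-0.0, 0.993, -0.117, 0.001]
ft_force: [0.8, -0.4, -0.5]
finger_gap: 0.0426
gripper_force: 0.0
t: 3.73
tcp_pos: [0.4169, 0.1389, 0.1446]
eef_rot: [0.0, 0.993, -0.117, -0.0]
ft_force: [-0.8, 0.6, 0.3]
finger_gap: 0.0426
gripper_force: 0.3
stand [-0.1254 -0.0547  0.1446] F [-0.82  0.65  0.27] t 3.7333 twist [ 0.  0. -0.]
(-0.125, -0.02, 0.146) [ 3.47  0.04 -0.14]
```

```bash
python3 -m creep '[{"twist":[0,0,0],"xyz":[0.2,0,0],"hand":50},{"twist":[0,0,0],"xyz":[0.4,0,0],"hand":50},{"twist":[0,0,0],"xyz":[0.6,0,0],"hand":50},{"twist":[0,0,0],"xyz":[0.8,0,0],"hand":50},{"twist":[0,0,0],"xyz":[1.0,0,0],"hand":50},{"twist":[0,0,0],"xyz":[1.2,0,0],"hand":50},{"twist":[0,0,0],"xyz":[1.4,0,0],"hand":50},{"twist":[0,0,0],"xyz":[1.6,0,0],"hand":50},{"twist":[0,0,0],"xyz":[1.8,0,0],"hand":50},{"twist":[0,0,0],"xyz":[2,0,0],"hand":50}]'
python3 - <<'E'
from h import *
import cv2
goto([(-.125,-.02,.146)],0)
cv2.imwrite("pics/t3.png",cv2.resize(read_camera("top")["pixels"][165:285,165:365,::-1],None,fx=4,fy=4,interpolation=cv2.INTER_CUBIC))
E
```

```text
t: 4.57
tcp_pos: [0.4364, 0.1342, 0.1446]
eef_rot: [0.0, 0.993, -0.117, -0.0]
ft_force: [-1.0, -0.0, 1.1]
finger_gap: 0.0429
gripper_force: 0.5
stand [-0.1254 -0.0346  0.1446] F [-0.99 -0.    1.07] t 4.5667 twist [ 0.  0. -0.]
(-0.125, -0.02, 0.146) [ 1.46  0.04 -0.14]
```

View pics/t3.png

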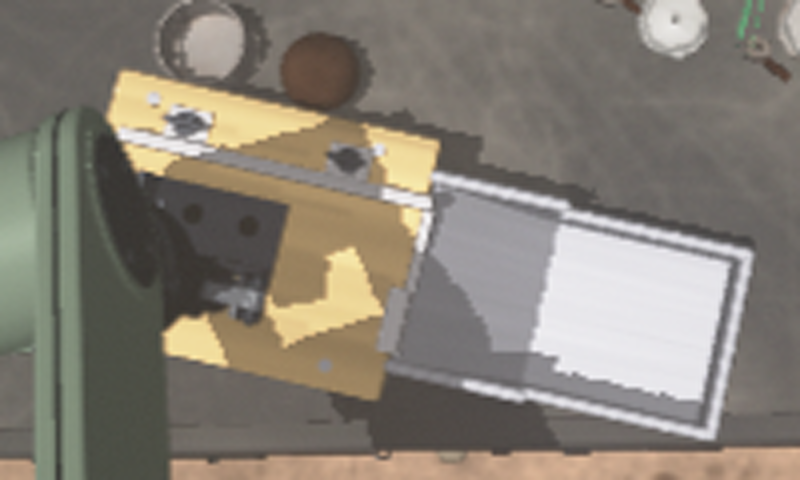

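The bracket is now square to the rail: its edge runs (145,172)–(290,205), the same slope as the rail. A gap of about 15 mm remains.

```bash
python3 -m creep '[{"twist":[0,0,0],"xyz":[0.2,0,0],"hand":50},{"twist":[0,0,0],"xyz":[0.4,0,0],"hand":50},{"twist":[0,0,0],"xyz":[0.6,0,0],"hand":50},{"twist":[0,0,0],"xyz":[0.8,0,0],"hand":50},{"twist":[0,0,0],"xyz":[0.95,0,0],"hand":50},{"twist":[0,0,0],"xyz":[1.05,0,0],"hand":50},{"twist":[0,0,0],"xyz":[1.1,0,0],"hand":50},{"twist":[0,0,0],"xyz":[1.1,0,0],"hand":50}]'
for i in 1; do :; done
python3 -m creep '[{"twist":[0,0,0],"xyz":[0.05,0,0],"hand":50},{"twist":[0,0,0],"xyz":[0.1,0,0],"hand":50},{"twist":[0,0,0],"xyz":[0.1,0,0],"hand":50}]'
```

```text
t: 5.28
tcp_pos: [0.4471, 0.1316, 0.1446]
eef_rot: [0.0, 0.993, -0.117, 0.0]
ft_force: [-0.6, 0.4, 0.6]
finger_gap: 0.0428
gripper_force: 0.2
t: 5.53
tcp_pos: [0.448, 0.1314, 0.1446]
eef_rot: [0.0, 0.993, -0.117, 0.0]
ft_force: [-0.3, 0.4, 0.2]
finger_gap: 0.0423
gripper_force: 0.3
```

```bash
python3 -m creep '[{"twist":[0,0,0],"xyz":[0.05,0,0],"hand":50},{"twist":[0,0,0],"xyz":[0.1,0,0],"hand":50},{"twist":[0,0,0],"xyz":[0.1,0,0],"hand":50}]'
```

```text
t: 5.78
tcp_pos: [0.4489, 0.1312, 0.1446]
eef_rot: [0.0, 0.993, -0.117, 0.0]
ft_force: [-1.4, -0.5, 1.0]
finger_gap: 0.0425
gripper_force: 0.4
```

```bash
python3 -m creep '[{"twist":[0,0,0],"xyz":[0.05,0,0],"hand":50},{"twist":[0,0,0],"xyz":[0.1,0,0],"hand":50},{"twist":[0,0,0],"xyz":[0.1,0,0],"hand":50}]'
```

```text
t: 6.03
tcp_pos: [0.4499, 0.131, 0.1446]
eef_rot: [0.0, 0.993, -0.117, 0.0]
ft_force: [-0.1, 0.6, 0.6]
finger_gap: 0.0428
gripper_force: 0.4
```

```bash
python3 -m creep '[{"twist":[0,0,0],"xyz":[0.03,0,0],"hand":50},{"twist":[0,0,0],"xyz":[0.07,0,0],"hand":50},{"twist":[0,0,0],"xyz":[0.07,0,0],"hand":50}]'
```

```text
t: 6.28
tcp_pos: [0.4501, 0.1309, 0.1446]
eef_rot: [-0.0, 0.993, -0.117, -0.0]
ft_force: [-3.1, 0.2, 1.9]
finger_gap: 0.0429
gripper_force: 1.4
```

```bash
python3 -m creep '[{"twist":[0,0,0],"xyz":[0.03,0,0],"hand":50},{"twist":[0,0,0],"xyz":[0.05,0,0],"hand":50},{"twist":[0,0,0],"xyz":[0.05,0,0],"hand":50}]'
```

```text
t: 6.53
tcp_pos: [0.4502, 0.1309, 0.1446]
eef_rot: [-0.0, 0.993, -0.118, -0.001]
ft_force: [-4.4, 2.2, 2.9]
finger_gap: 0.0428
gripper_force: 2.6
```

```bash
python3 -m creep '[{"twist":[0,0,0],"xyz":[0.03,0,0],"hand":50},{"twist":[0,0,0],"xyz":[0.05,0,0],"hand":50},{"twist":[0,0,0],"xyz":[0.05,0,0],"hand":50},{"twist":[0,0,0],"xyz":[0.05,0,0],"hand":50}]'; python3 - <<'E'
from h import *
goto([(-.125,-.06,.2)],0)
E
```

```text
t: 6.87
tcp_pos: [0.4502, 0.1309, 0.1446]
eef_rot: [-0.0, 0.993, -0.118, -0.001]
ft_force: [-5.4, 2.2, 4.0]
finger_gap: 0.0426
gripper_force: 3.2
stand [-0.1254 -0.0205  0.1446] F [-5.4   2.24  4.  ] t 6.8667 twist [ 0.     0.003 -0.001]
(-0.125, -0.06, 0.2) [-3.97  0.04 -5.53]
```

```bash
python3 -m creep '[{"twist":[0,0,0],"xyz":[-0.3,0,0],"hand":50},{"twist":[0,0,0],"xyz":[-1,0,0],"hand":50},{"twist":[0,0,0],"xyz":[-3,0,0],"hand":50},{"twist":[0,0,0],"xyz":[-4,0,0],"hand":50},{"twist":[0,0,0],"xyz":[-4,0,-3],"hand":30},{"twist":[0,0,0],"xyz":[-4,0,-6],"hand":0},{"twist":[0,0,0],"xyz":[-4,0,-8],"hand":0},{"twist":[0,0,0],"xyz":[-4,0,-8],"hand":0},{"twist":[0,0,0],"xyz":[-4,0,-8],"hand":0}]'
python3 - <<'E'
from h import *
for a in((145,172,.166),(290,205,.136)):
    p=crop(*a);d=p[:2]-O;print(d@X,d@Y)
goto([(-.20,.011,.225),(-.20,.011,.146)],np.pi/2)
E
```

```text
t: 7.62
tcp_pos: [0.4131, 0.1401, 0.2255]
eef_rot: [-0.0, 0.993, -0.117, 0.002]
ft_force: [-0.2, -0.5, -0.3]
finger_gap: -0.0002
gripper_force: 0.0
-0.15844236723304073 0.020847677490328897
-0.07824644449590895 0.0215901162506696
stand [-0.1257 -0.0587  0.2255] F [-0.23 -0.52 -0.26] t 7.6167 twist [ 1.000e-03 -3.000e-03 -1.571e+00]
(-0.2, 0.011, 0.225) [ 6.97 -7.43  0.08]
(-0.2, 0.011, 0.146) [ 6.95 -7.42  7.98]
```

```bash
python3 -m creep '[{"twist":[0,0,-0.8],"xyz":[1,-7.4,-1],"hand":0},{"twist":[0,0,-0.8],"xyz":[2,-7.4,-1],"hand":0},{"twist":[0,0,-0.8],"xyz":[3,-7.4,-1],"hand":0},{"twist":[0,0,-0.8],"xyz":[4,-7.4,-1],"hand":0},{"twist":[0,0,-0.8],"xyz":[6.95,-7.4,-1],"hand":0},{"twist":[0,0,-0.8],"xyz":[6.95,-7.4,-1],"hand":0},{"twist":[0,0,-0.8],"xyz":[6.95,-7.4,-1],"hand":0}]'
python3 - <<'E'
from h import *
goto([(-.20,.011,.225),(-.20,.011,.146)],np.pi/2)
E
```

```text
t: 8.2
tcp_pos: [0.4978, 0.1952, 0.2323]
eef_rot: [0.0, 0.96, 0.281, -0.002]
ft_force: [0.3, -0.0, -0.5]
finger_gap: -0.0001
gripper_force: 0.0
stand [-0.199   0.0109  0.2323] F [ 0.35 -0.04 -0.52] t 8.2 twist [-0.002  0.003 -0.767]
(-0.2, 0.011, 0.225) [ 0.09 -0.06  0.73]
(-0.2, 0.011, 0.146) [ 0.11 -0.06  8.63]
```

```bash
python3 -m creep '[{"twist":[0,0,-0.767],"xyz":[0.1,0,0],"hand":0},{"twist":[0,0,-0.767],"xyz":[0.1,0,1],"hand":0},{"twist":[0,0,-0.767],"xyz":[0.1,0,2],"hand":0},{"twist":[0,0,-0.767],"xyz":[0.1,0,2],"hand":0},{"twist":[0,0,-0.767],"xyz":[0.1,0,2],"hand":0},{"twist":[0,0,-0.767],"xyz":[0.1,0,2],"hand":0},{"twist":[0,0,-0.767],"xyz":[0.1,0,2],"hand":0},{"twist":[0,0,-0.767],"xyz":[0.1,0,2],"hand":0},{"twist":[0,0,-0.767],"xyz":[0.1,0,2],"hand":0}]'
python3 - <<'E'
from h import *
goto([(-.20,.011,.225),(-.20,.011,.146)],np.pi/2)
import cv2
cv2.imwrite("pics/t4.png",cv2.resize(read_camera("top")["pixels"][165:285,165:365,::-1],None,fx=4,fy=4,interpolation=cv2.INTER_CUBIC))
E
```

```text
t: 8.95
tcp_pos: [0.4979, 0.1961, 0.2137]
eef_rot: [-0.0, 0.787, 0.617, -0.001]
ft_force: [-0.6, 0.9, 0.1]
finger_gap: -0.0002
gripper_force: 0.0
stand [-0.1999  0.0107  0.2137] F [-0.58  0.88  0.1 ] t 8.95 twist [-0.001  0.001 -0.007]
(-0.2, 0.011, 0.225) [ 0.01  0.02 -1.13]
(-0.2, 0.011, 0.146) [0.02 0.03 6.77]
```

View pics/t4.png

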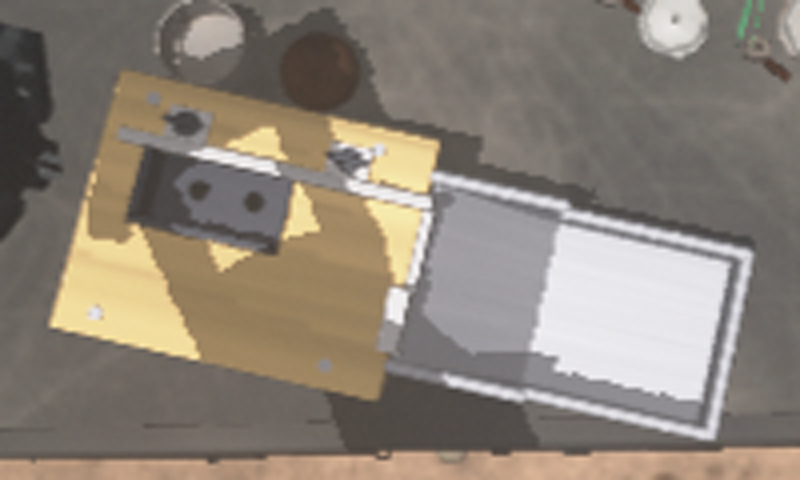

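The bracket lies square and flush along the rail, from (130,150) to (293,250). The gripper hangs behind it at (45,165).

```bash
python3 -m creep '[{"twist":[0,0,0],"xyz":[0,0,2],"hand":0},{"twist":[0,0,0],"xyz":[0,0,4],"hand":0},{"twist":[0,0,0],"xyz":[0,0,6],"hand":0},{"twist":[0,0,0],"xyz":[0,0,6.7],"hand":0},{"twist":[0,0,0],"xyz":[0,0,6.7],"hand":0},{"twist":[0,0,0],"xyz":[-0.5,0,6.7],"hand":0},{"twist":[0,0,0],"xyz":[-1,0,6.7],"hand":0},{"twist":[0,0,0],"xyz":[-1.5,0,6.7],"hand":0},{"twist":[0,0,0],"xyz":[-2,0,6.7],"hand":0},{"twist":[0,0,0],"xyz":[-2.2,0,6.7],"hand":0}]'
python3 -m creep '[{"twist":[0,0,0],"xyz":[-0.2,0,0],"hand":0},{"twist":[0,0,0],"xyz":[-0.4,0,0],"hand":0},{"twist":[0,0,0],"xyz":[-0.6,0,0],"hand":0},{"twist":[0,0,0],"xyz":[-0.8,0,0],"hand":0},{"twist":[0,0,0],"xyz":[-1,0,0],"hand":0},{"twist":[0,0,0],"xyz":[-1.2,0,0],"hand":0},{"twist":[0,0,0],"xyz":[-1.4,0,0],"hand":0},{"twist":[0,0,0],"xyz":[-1.6,0,0],"hand":0},{"twist":[0,0,0],"xyz":[-1.8,0,0],"hand":0},{"twist":[0,0,0],"xyz":[-2,0,0],"hand":0}]'
python3 - <<'E'
from h import *
goto([(-.1,.011,.145)],np.pi/2)
E
```

```text
t: 9.83
tcp_pos: [0.4931, 0.174, 0.1484]
eef_rot: [0.0, 0.787, 0.617, 0.0]
ft_force: [1.2, -0.1, -0.6]
finger_gap: -0.0002
gripper_force: 0.0
t: 10.67
tcp_pos: [0.4883, 0.1553, 0.1476]
eef_rot: [0.0, 0.786, 0.618, 0.0]
ft_force: [0.1, 2.0, 1.9]
finger_gap: 0.0002
gripper_force: 0.8
stand [-0.158   0.0109  0.1476] F [0.1  1.98 1.85] t 10.6667 twist [ 0.    -0.    -0.004]
(-0.1, 0.011, 0.145) [-5.8   0.03  0.26]
```

```bash
python3 -m creep '[{"twist":[0,0,0],"xyz":[-0.3,0,0],"hand":0},{"twist":[0,0,0],"xyz":[-0.6,0,0],"hand":0},{"twist":[0,0,0],"xyz":[-0.9,0,0],"hand":0},{"twist":[0,0,0],"xyz":[-1.2,0.02,0],"hand":0},{"twist":[0,0,0],"xyz":[-1.5,0.03,0],"hand":0},{"twist":[0,0,0],"xyz":[-1.8,0.04,0],"hand":0},{"twist":[0,0,0],"xyz":[-2.1,0.05,0],"hand":0},{"twist":[0,0,0],"xyz":[-2.4,0.05,0],"hand":0},{"twist":[0,0,0],"xyz":[-2.7,0.05,0],"hand":0},{"twist":[0,0,0],"xyz":[-3.0,0.05,0],"hand":0}]'
python3 - <<'E'
from h import *
goto([(-.1,.011,.145)],np.pi/2)
import cv2
cv2.imwrite("pics/t5.png",cv2.resize(read_camera("top")["pixels"][165:285,165:365,::-1],None,fx=4,fy=4,interpolation=cv2.INTER_CUBIC))
E
```

```text
t: 11.5
tcp_pos: [0.4815, 0.1259, 0.1476]
eef_rot: [-0.0, 0.786, 0.618, -0.0]
ft_force: [-0.8, 2.0, 2.1]
finger_gap: -0.0
gripper_force: 1.1
stand [-0.1278  0.0111  0.1476] F [-0.83  2.01  2.12] t 11.5 twist [-0.     0.    -0.004]
(-0.1, 0.011, 0.145) [-2.78  0.    0.26]
```

View pics/t5.png

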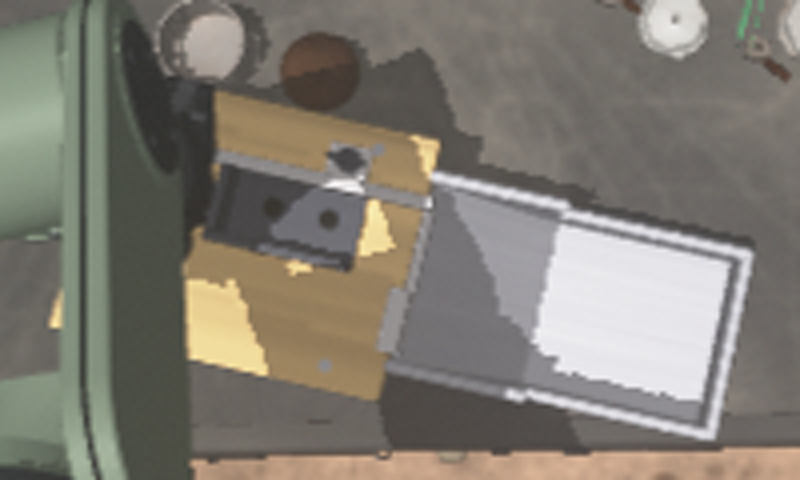

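Still flush, with the nose at (352,268), about 30 mm short of the gate.

```bash
python3 -m creep '[{"twist":[0,0,0],"xyz":[-0.2,0,0],"hand":0},{"twist":[0,0,0],"xyz":[-0.4,0,0],"hand":0},{"twist":[0,0,0],"xyz":[-0.6,0,0],"hand":0},{"twist":[0,0,0],"xyz":[-0.8,0.01,0],"hand":0},{"twist":[0,0,0],"xyz":[-1,0.02,0],"hand":0},{"twist":[0,0,0],"xyz":[-1.2,0.03,0],"hand":0},{"twist":[0,0,0],"xyz":[-1.4,0.03,0],"hand":0},{"twist":[0,0,0],"xyz":[-1.6,0.03,0],"hand":0},{"twist":[0,0,0],"xyz":[-1.8,0.04,0],"hand":0},{"twist":[0,0,0],"xyz":[-2.0,0.05,0],"hand":0}]'
```

```text
t: 12.38
tcp_pos: [0.4774, 0.1063, 0.1476]
eef_rot: [0.0, 0.786, 0.618, -0.0]
ft_force: [-1.1, 1.7, 0.5]
finger_gap: -0.0
gripper_force: 0.7
```

```bash
python3 -m creep '[{"twist":[0,0,0],"xyz":[-0.1,0,0],"hand":0},{"twist":[0,0,0],"xyz":[-0.2,0,0],"hand":0},{"twist":[0,0,0],"xyz":[-0.3,0,0],"hand":0},{"twist":[0,0,0],"xyz":[-0.4,0.01,0],"hand":0},{"twist":[0,0,0],"xyz":[-0.5,0.02,0],"hand":0}]'
```

```text
t: 12.8
tcp_pos: [0.4764, 0.1016, 0.1476]
eef_rot: [-0.0, 0.786, 0.618, -0.0]
ft_force: [-0.8, 1.7, -0.2]
finger_gap: 0.0002
gripper_force: 0.7
```

```bash
python3 -m creep '[{"twist":[0,0,0],"xyz":[-0.1,0,0],"hand":0},{"twist":[0,0,0],"xyz":[-0.2,0,0],"hand":0},{"twist":[0,0,0],"xyz":[-0.3,0,0],"hand":0},{"twist":[0,0,0],"xyz":[-0.4,0.01,0],"hand":0},{"twist":[0,0,0],"xyz":[-0.5,0.02,0],"hand":0}]'
```

```text
t: 13.22
tcp_pos: [0.4754, 0.0967, 0.1477]
eef_rot: [-0.0, 0.786, 0.618, 0.0]
ft_force: [-0.9, 2.4, 0.2]
finger_gap: -0.0002
gripper_force: 0.8
```

```bash
python3 -m creep '[{"twist":[0,0,0],"xyz":[-0.1,0,0],"hand":0},{"twist":[0,0,0],"xyz":[-0.2,0,0],"hand":0},{"twist":[0,0,0],"xyz":[-0.3,0,0],"hand":0},{"twist":[0,0,0],"xyz":[-0.4,0.01,0],"hand":0},{"twist":[0,0,0],"xyz":[-0.5,0.02,0],"hand":0}]'
python3 - <<'E'
from h import *
goto([(-.05,.011,.145)],np.pi/2)
E
```

```text
t: 13.63
tcp_pos: [0.4745, 0.0918, 0.1477]
eef_rot: [0.0, 0.786, 0.618, 0.0]
ft_force: [-0.6, 1.5, -0.3]
finger_gap: 0.0
gripper_force: 0.8
stand [-0.093   0.0123  0.1477] F [-0.56  1.47 -0.33] t 13.6333 twist [ 0.    -0.    -0.004]
(-0.05, 0.011, 0.145) [-4.3  -0.11  0.27]
```

Low force, and the nose has entered the gate.

```bash
python3 -m creep '[{"twist":[0,0,0],"xyz":[-0.15,0,0],"hand":0},{"twist":[0,0,0],"xyz":[-0.3,0,0],"hand":0},{"twist":[0,0,0],"xyz":[-0.45,0,0],"hand":0},{"twist":[0,0,0],"xyz":[-0.6,0,0],"hand":0},{"twist":[0,0,0],"xyz":[-0.75,0,0],"hand":0},{"twist":[0,0,0],"xyz":[-0.9,0,0],"hand":0},{"twist":[0,0,0],"xyz":[-1.05,0,0],"hand":0},{"twist":[0,0,0],"xyz":[-1.2,0,0],"hand":0},{"twist":[0,0,0],"xyz":[-1.35,0,0],"hand":0},{"twist":[0,0,0],"xyz":[-1.5,0,0],"hand":0}]'
```

```text
t: 14.47
tcp_pos: [0.4709, 0.0772, 0.1477]
eef_rot: [0.0, 0.786, 0.618, 0.0]
ft_force: [-1.1, 1.6, 0.4]
finger_gap: 0.0004
gripper_force: 0.9
```

```bash
python3 -m creep '[{"twist":[0,0,0],"xyz":[-0.15,0,0],"hand":0},{"twist":[0,0,0],"xyz":[-0.3,0,0],"hand":0},{"twist":[0,0,0],"xyz":[-0.45,0,0],"hand":0},{"twist":[0,0,0],"xyz":[-0.6,0,0],"hand":0},{"twist":[0,0,0],"xyz":[-0.75,0,0],"hand":0},{"twist":[0,0,0],"xyz":[-0.9,0,0],"hand":0},{"twist":[0,0,0],"xyz":[-1.05,0,0],"hand":0},{"twist":[0,0,0],"xyz":[-1.2,0,0],"hand":0},{"twist":[0,0,0],"xyz":[-1.35,0,0],"hand":0},{"twist":[0,0,0],"xyz":[-1.5,0,0],"hand":0}]'
```

```text
t: 15.3
tcp_pos: [0.4673, 0.0626, 0.1476]
eef_rot: [0.0, 0.786, 0.618, -0.0]
ft_force: [-0.8, 1.8, 1.0]
finger_gap: 0.0001
gripper_force: 1.0
```

```bash
python3 -m creep '[{"twist":[0,0,0],"xyz":[-0.15,0,0],"hand":0},{"twist":[0,0,0],"xyz":[-0.3,0,0],"hand":0},{"twist":[0,0,0],"xyz":[-0.45,0,0],"hand":0},{"twist":[0,0,0],"xyz":[-0.6,0,0],"hand":0},{"twist":[0,0,0],"xyz":[-0.75,0,0],"hand":0},{"twist":[0,0,0],"xyz":[-0.9,0,0],"hand":0},{"twist":[0,0,0],"xyz":[-1.05,0,0],"hand":0},{"twist":[0,0,0],"xyz":[-1.2,0,0],"hand":0},{"twist":[0,0,0],"xyz":[-1.35,0,0],"hand":0},{"twist":[0,0,0],"xyz":[-1.5,0,0],"hand":0}]'
python3 - <<'E'
from h import *
goto([(-.03,.0125,.146)],np.pi/2)
import cv2
cv2.imwrite("pics/t6.png",cv2.resize(read_camera("top")["pixels"][165:285,165:365,::-1],None,fx=4,fy=4,interpolation=cv2.INTER_CUBIC))
E
```

```text
t: 16.13
tcp_pos: [0.4638, 0.048, 0.1476]
eef_rot: [0.0, 0.786, 0.618, 0.0]
ft_force: [-0.6, 3.3, 0.9]
finger_gap: -0.0004
gripper_force: 1.0
stand [-0.048   0.0121  0.1476] F [-0.62  3.27  0.9 ] t 16.1333 twist [ 0.     0.    -0.004]
(-0.03, 0.0125, 0.146) [-1.8   0.05  0.16]
```

View pics/t6.png

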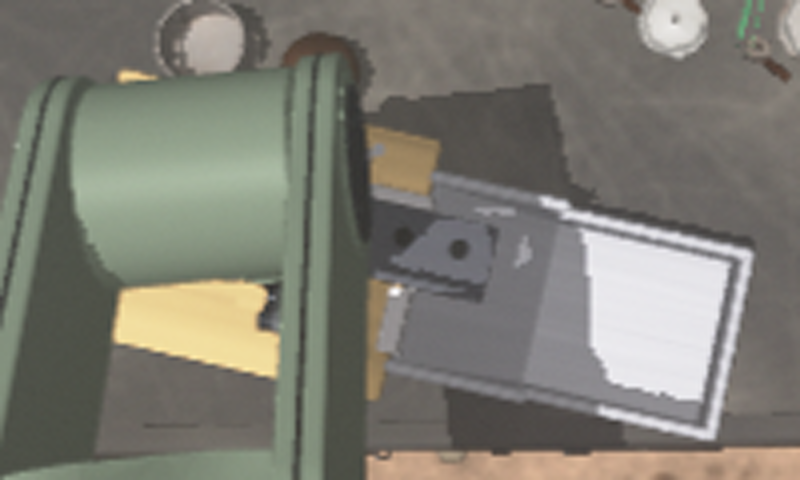

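The bracket is through the gate with its nose out over the chute at (495,235)–(480,300), close to tipping.

```bash
python3 -m creep '[{"twist":[0,0,0],"xyz":[-0.15,0,0],"hand":0},{"twist":[0,0,0],"xyz":[-0.3,0,0],"hand":0},{"twist":[0,0,0],"xyz":[-0.45,0,0],"hand":0},{"twist":[0,0,0],"xyz":[-0.6,0,0],"hand":0},{"twist":[0,0,0],"xyz":[-0.75,0,0],"hand":0},{"twist":[0,0,0],"xyz":[-0.9,0,0],"hand":0},{"twist":[0,0,0],"xyz":[-1.05,0,0],"hand":0},{"twist":[0,0,0],"xyz":[-1.2,0,0],"hand":0},{"twist":[0,0,0],"xyz":[-1.2,0,0],"hand":0},{"twist":[0,0,0],"xyz":[-1.2,0,0],"hand":0}]'
python3 - <<'E'
from h import *
goto([(-.01,.0125,.146)],np.pi/2)
import cv2
cv2.imwrite("pics/t7.png",cv2.resize(read_camera("top")["pixels"][165:285,165:365,::-1],None,fx=4,fy=4,interpolation=cv2.INTER_CUBIC))
E
```

```text
t: 17.02
tcp_pos: [0.4608, 0.0362, 0.1475]
eef_rot: [0.0, 0.786, 0.618, -0.0]
ft_force: [0.8, 0.0, -0.7]
finger_gap: 0.0004
gripper_force: 0.0
stand [-0.0357  0.0119  0.1475] F [ 0.77  0.02 -0.67] t 17.0167 twist [-0.     0.001 -0.004]
(-0.01, 0.0125, 0.146) [-2.57  0.07  0.15]
```

View pics/t7.png

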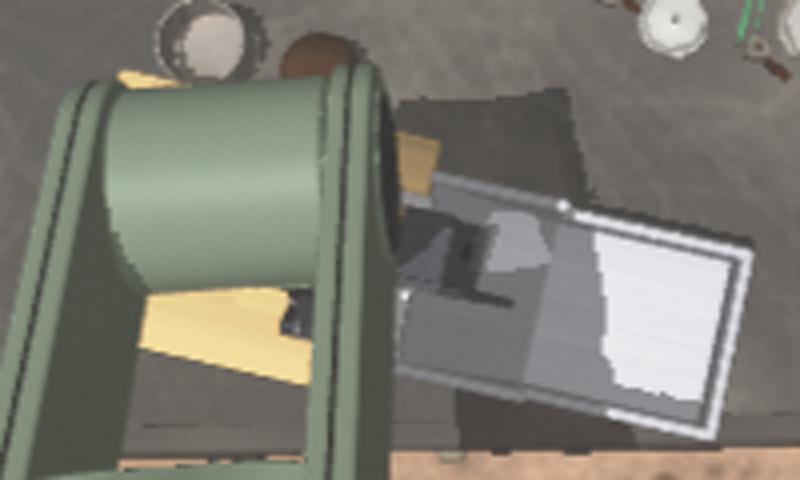

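It has tipped: nose down at (510,300), rear still on the edge. I'll keep pushing gently through the gate.

```bash
python3 -m creep '[{"twist":[0,0,0],"xyz":[-0.15,0,0],"hand":0},{"twist":[0,0,0],"xyz":[-0.3,0,0],"hand":0},{"twist":[0,0,0],"xyz":[-0.45,0,0],"hand":0},{"twist":[0,0,0],"xyz":[-0.6,0,0],"hand":0},{"twist":[0,0,0],"xyz":[-0.75,0,0],"hand":0},{"twist":[0,0,0],"xyz":[-0.9,0,0],"hand":0},{"twist":[0,0,0],"xyz":[-1,0,0],"hand":0},{"twist":[0,0,0],"xyz":[-1,0,0],"hand":0}]'
```

```text
t: 17.73
tcp_pos: [0.4585, 0.0266, 0.1476]
eef_rot: [0.0, 0.786, 0.618, -0.0]
ft_force: [0.3, -0.6, -1.1]
finger_gap: -0.0002
gripper_force: 0.0
```

```bash
python3 -m creep '[{"twist":[0,0,0],"xyz":[-0.15,0,0],"hand":0},{"twist":[0,0,0],"xyz":[-0.3,0,0],"hand":0},{"twist":[0,0,0],"xyz":[-0.45,0,0],"hand":0},{"twist":[0,0,0],"xyz":[-0.6,0,0],"hand":0},{"twist":[0,0,0],"xyz":[-0.75,0,0],"hand":0},{"twist":[0,0,0],"xyz":[-0.9,0,0],"hand":0},{"twist":[0,0,0],"xyz":[-1,0,0],"hand":0},{"twist":[0,0,0],"xyz":[-1,0,0],"hand":0}]'
python3 - <<'E'
from h import *
goto([(-.01,.0125,.146)],np.pi/2)
import cv2
cv2.imwrite("pics/t8.png",cv2.resize(read_camera("scene")["pixels"][110:230,255:455,::-1],None,fx=4,fy=4,interpolation=cv2.INTER_CUBIC))
E
```

```text
t: 18.4
tcp_pos: [0.4562, 0.0169, 0.1476]
eef_rot: [0.0, 0.786, 0.618, -0.0]
ft_force: [0.4, 0.7, 0.0]
finger_gap: 0.0001
gripper_force: 0.0
stand [-0.0159  0.0119  0.1476] F [0.42 0.66 0.03] t 18.4 twist [ 0.     0.    -0.004]
(-0.01, 0.0125, 0.146) [-0.59  0.06  0.16]
```

View pics/t8.png

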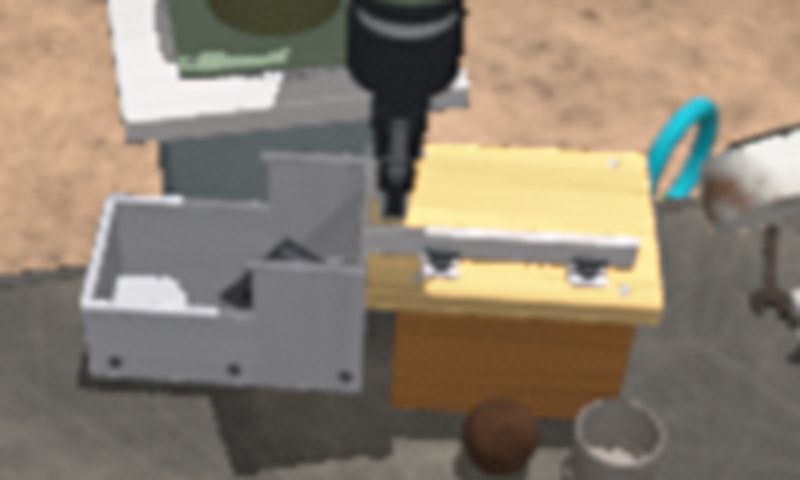

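The bracket has slid down into the chute, showing at (230–320, 240–300) behind the side wall. I'll retreat upward and check its position numerically, since the picture allowance is used up.

```bash
python3 -m creep '[{"twist":[0,0,0],"xyz":[0,0,-2],"hand":0},{"twist":[0,0,0],"xyz":[0,0,-5],"hand":0},{"twist":[0,0,0],"xyz":[2,0,-8],"hand":0},{"twist":[0,0,0],"xyz":[6,0,-10],"hand":0},{"twist":[0,0,0],"xyz":[10,0,-10],"hand":0},{"twist":[0,0,0],"xyz":[12,0,-10],"hand":0},{"twist":[0,0,0],"xyz":[12,0,-10],"hand":0},{"twist":[0,0,0],"xyz":[12,0,-10],"hand":0},{"twist":[0,0,0],"xyz":[12,0,-10],"hand":0},{"twist":[0,0,0],"xyz":[12,0,-10],"hand":0}]'
python3 - <<'E'
from h import *
import cv2
im0=cv2.imread("pics/top1.png").astype(int)
def proj(a):
    w=np.r_[O+a[0]*X+a[1]*Y,a[2]];c=P[:,:3].T@(w-P[:,3]);q=K@c;return q[:2]/q[2]
m=np.zeros(im0.shape[:2],np.uint8)
cv2.fillPoly(m,[np.array([proj(a) for a in((.012,-.052,.1),(.012,.052,.1),(.195,.052,.02),(.195,-.052,.02))]).round().astype(np.int32)],255)
for k in range(2):
    im=read_camera("top")["pixels"][:,:,::-1].astype(int)
    b=((im.max(2)<85)&(m>0)).astype(np.uint8)
    n,l,s,c=cv2.connectedComponentsWithStats(b)
    for i in range(1,n):
        if s[i,4]>20:
            u,v=c[i];x0,y0,w,h,A=s[i]
            for z in(.03,.06):
                p=crop(u,v,z,1,0,0)[:2]-O;print(k,A,(x0,y0,w,h),z,(p@X).round(3),(p@Y).round(3))
# stand x extents of dark pixels assuming z=.03
vv,uu=np.nonzero(b);q=np.array([crop(u,v,.03,1,0,0)[:2]-O for u,v in zip(uu,vv)]);print((q@X).min(),(q@X).max(),(q@Y).min(),(q@Y).max())
g=im.max(2)[205:275,255:355:2]
for r in g[::3]:print(' '.join(f"{x:3d}" for x in r))
E
```

```text
t: 19.28
tcp_pos: [0.4842, 0.1326, 0.2473]
eef_rot: [0.0, 0.787, 0.617, -0.001]
ft_force: [-0.2, -0.5, -0.2]
finger_gap: -0.0
gripper_force: 0.0
0 101 (np.int32(294), np.int32(225), np.int32(10), np.int32(17)) 0.03 0.071 0.015
0 101 (np.int32(294), np.int32(225), np.int32(10), np.int32(17)) 0.06 0.072 0.014
0 51 (np.int32(283), np.int32(226), np.int32(6), np.int32(14)) 0.03 0.037 0.009
0 51 (np.int32(283), np.int32(226), np.int32(6), np.int32(14)) 0.06 0.039 0.008
1 59 (np.int32(283), np.int32(224), np.int32(7), np.int32(16)) 0.03 0.038 0.009
1 59 (np.int32(283), np.int32(224), np.int32(7), np.int32(16)) 0.06 0.039 0.009
1 95 (np.int32(294), np.int32(225), np.int32(10), np.int32(17)) 0.03 0.071 0.015
1 95 (np.int32(294), np.int32(225), np.int32(10), np.int32(17)) 0.06 0.072 0.015
0.031040796871256906 0.08658780825466215 -0.00532084170020501 0.03785168646453647
109 155 242 231 160 159 160 159 159 145  90  88  91  90  92  92 129 131 128 129 131 130 129 123 128 120 112 109 108 114 111 111 107 108 110 113 107 103 106 106 107 107 105 102 110 113 111 109 111 112
239 206 243 237 167 165 164
[... 3872 characters left out ...]
 234 217 202 171 120 120 129 141 144 145 145 145 147 145 146 145 146 154 108 211 183 133 130 125 123
111 110 110 102  81  82  83  81  81  82  82  81  80  81  81  82  81  81  82  80  83  83  84  84  85  85 119 118 132 173 203 231 227 205 191 140 119 122 133 144 145 144 126 116 218 121 106 119 115 112
109 108 108 110  83  81  81  82  84  84  83  82  82  81  81  82  80  82  82  82  82  83  83  83  82  84  92 112 111 109 110 111 111 110 110 151 198 216 232 217 201 176 123 142 225 107 106 104 106 106
110 110 111 111 104  81  81  83  82  82  83  81  82  81  81  81  81  83  80  82  82  81  82  84  82  81  82 110 112 112 113 113 112 111 113 111 111 110 111 110 110 117 173 202 178 108 106 104 104 104
```

```bash
python3 -m creep '[{"twist":[0,0,0],"xyz":[0,0,0],"hand":0},{"twist":[0,0,0],"xyz":[0,0,0],"hand":0},{"twist":[0,0,0],"xyz":[0,0,0],"hand":0},{"twist":[0,0,0],"xyz":[0,0,0],"hand":0},{"twist":[0,0,0],"xyz":[0,0,0],"hand":0},{"twist":[0,0,0],"xyz":[0,0,0],"hand":0},{"twist":[0,0,0],"xyz":[0,0,0],"hand":0},{"twist":[0,0,0],"xyz":[0,0,0],"hand":0}]'
python3 - <<'E'
from h import *
import cv2
im=read_camera("top")["pixels"]
b=(im.max(2)<85)[220:246,278:308];v,u=np.nonzero(b);print(u.min()+278,u.max()+278,v.min()+220,v.max()+220,b.sum())
from station import job
if 280<=u.min()+278 and u.max()+278<=306: print(job.job_done())
E
```

```text
t: 20.05
tcp_pos: [0.4846, 0.1337, 0.2476]
eef_rot: [0.0, 0.786, 0.618, -0.0]
ft_force: [0.8, 0.2, -0.1]
finger_gap: 0.0002
gripper_force: 0.0
283 303 224 241 148
the job is handed in; nothing more can be done
None
```

The job is handed in at about 20 s. The bracket was squared flush against the rail, pushed through the gate, and lies still low in the chute, tilted against the sloping floor. Force readings stayed below about 8 N, and the robot touched neither the knob, the tin nor the tape measure.

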